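# Stand the ballasted lantern stems heavy end down

## Task

The two brass lantern stems lying on the bench look the same at both ends, but each has a lead ballast slug hidden in one end. Take one stem at a time: lift it by its middle ball so that it tips and shows its heavy end, then stand it on a free one of the two stepped brass lantern bases, heavy end down, upright and well centred with its foot wholly on the flat seat. Set them down gently, without dropping them, and leave the hammer, the tin cup and the lantern roof alone.

Things in the scene. Friction and masses are not known exactly. Their poses are not given: they have to be found in the camera images.
- stem_1: a turned brass lantern stem, 202 mm long, lying on the bench with its axis 20 mm above it; origin at its middle, x along it from end a to end b. Three 40 mm balls on a 14 mm tube: at x = 0, -80 and +80 mm; outside each end ball a flat-faced 32 mm button to stand on. Thin eight-sided collars (40 mm across flats) at x = -32 and +32 mm keep it from rolling
- stem_2: the second stem, the same in form, sizes and axes. Each stem weighs 0.4 to 0.65 kg, over half of it a lead slug inside one end ball; it balances 45 to 50 mm from its middle towards that end. Nothing outside shows which end is loaded, and it need not be the same letter on both stems: lift to find out
- stem_1_end_a (a point): centre of the flat end face of stem_1 at x = -101 mm; the centre of that end's ball lies 21 mm inside it. Pinched lightly across a polished ball (20 to 30 N), a stem swings about the line between the fingers; squeezed hard (60 N) it does not. Lifted 25 mm by the middle ball, its heavy end stays low while its light end rises
- stem_1_end_b (a point): centre of the flat end face of stem_1 at x = +101 mm; the centre of that end's ball lies 21 mm inside it. Lifted by an end ball, the rest of the stem swings down, whichever end is loaded, and hangs below the fingers within about 10 degrees of plumb
- stem_2_end_a (a point): centre of the flat end face of stem_2 at x = -101 mm
- stem_2_end_b (a point): centre of the flat end face of stem_2 at x = +101 mm
- base_1: stepped eight-sided brass lantern base nearer the robot, fixed to the bench; 100 mm across flats, 24 mm high; its top is a flat eight-sided seat 60 mm across flats. Origin at the centre of its underside, z up: the seat's centre is 24 mm above it
- base_2: stepped eight-sided brass lantern base farther from the robot, fixed to the bench; 100 mm across flats, 24 mm high; its top is a flat eight-sided seat 60 mm across flats. Origin at the centre of its underside, z up: the seat's centre is 24 mm above it
- hammer: bystander: cross-peen hammer with a wooden handle, 250 mm long, lying on the bench to the right, beyond the stem there; origin on the bench under the handle, 150 mm from the handle end and 98 mm from the far side of the head, x along the handle towards the head
- tin_cup: bystander: plain conical tin cup, 72 mm across and 110 mm high, standing open end up; origin at the centre of its underside
- roof: bystander: onion-shaped brass lantern roof, 100 mm across and 108 mm high, standing on the bench beyond the bases; origin at the centre of its underside
Mind the look-alikes: they are no part of the job. Leave any pink or red look-alike of the stem_2 alone. Leave any black or green look-alike of the stem_1 alone.

How it is judged:
By the outcome, as a careful person would: the job done as asked, in the order asked, and still so for the second after the job is handed in, with the robot touching nothing.
It also fails if it takes over 72 s, if anything falls off the work surface, if the arm or the gripper's body presses on something with over 40 N, if the wrist force passes 120 N, or if a joint passes its speed limit or range.

## Robot

A 6-joint arm with a two-finger parallel gripper is mounted at the origin on the work surface. World frame = base frame: x ahead of the robot, y to its left, z up, the work surface at z = 0. Lengths are in m, angles in rad, forces in N, time in s.
With the tool pointing down it reaches from about 0.325 to 0.775 m from the base axis. Payload 5.5 kg.
Tool frame: the origin (TCP) lies midway between the tips of the shut fingers; the grasp point (between the pads) lies 19 mm behind it; z points along the fingers, y is the line along which they close (so a half turn about z gives the same grasp; the last joint's range is limited). The gripper opens to 88 mm and grips with 3 to 60 N. Pads are 20 mm wide; open, the fingers measure 115 mm over their backs; the gripper's body (75 mm by 178 mm) begins 61 mm behind the grasp point.
Start: joints at [1.193, 0.091, 1.231, -0, 1.82, -0.057], TCP at [0.189, 0.569, 0.223] pointing down, gripper open.
Joint ranges: [-2.87, 2.87], [-0.86, 2.18], [0.17, 2.46], [-1.51, 4.65], [0.06, 2.69], [-2.65, 2.65]. Speed limits (rad/s): [2.57, 2.57, 3.01, 3.14, 3.14, 3.14].

## Interface

Orientations are given as a rotation vector (axis times angle).
In Python, from bench import status, grab_frame, calibration, ctrl gives the robot as it stands. The module is installed in compiled form; this text tells all that it offers.
- The arm moves only by the tool send_rows, never from a script. Its argument "moves" is a list of rows, each an object with "jaw": the opening, from 0 (shut) to 1 (fully open); "linear": the shift along the tool's x, y, z in m, a list of three; "rotation": the turn, a rotation vector about the tool's x, y, z in rad, a list of three. A call has exactly 8 rows; each row is the pose to reach, as a shift and turn from the pose commanded when the call began, along the tool's axes at that moment; what a row does not reach only later rows make up. A row lasts 1/10 s, in which the tool goes at most 50 mm and 8.59 degrees, less where a joint would pass 70% of its speed; a pose out of reach is approached as far as the arm can. A call with a gripper value outside its range is refused whole. The fingers move at their own pace and stop on an object; "grip_force" is the grip in N (left out, the last holds). Time passes only in rows, so rows that repeat a pose let the fingers close, or fill a call up. It gives the time, the measured TCP pose, the force, the opening and the grip force at its end, in the units of the state.
- status.get_state(): the state, without advancing time (a new reading comes with each control period).
- grab_frame(name): name is "scene" or "top" or "wrist"; returns the picture (420x560x3 uint8, red, green, blue); there is no depth.
- calibration(name): a dict with "K" (3x3 intrinsics, pixels), "k1" (the pictures are not rectified: a ray, as slopes to the right and down, at radius r is drawn at 1 + k1 r^2 times it, then the intrinsics apply), "view" (4x4, takes a point from world to camera coordinates); the wrist camera has in their place "tool_from_camera" (4x4, takes a point from camera to tool coordinates, whose origin is the TCP and whose axes are the flange's). Camera axes: x right, y down, z forward; pixel columns grow to the right and rows downward; lengths in m; the calibration is good to about 2 mm. A picture is of the moment at which its call begins: read the wrist's pose just before it. calibration takes no time and is no camera call.
- ctrl.job_done(): hands the job in; it is judged then, once.
The state is a dict: "time_s": time; "joint_positions": joint angles; "qd": joint speeds; "joint_efforts": joint torques, N m; "tcp_pos": TCP position; "eef_rot": TCP orientation; "force": force on the tool from outside, world axes, zero at the start; "moment": the same for the moment, N m; "finger_gap": finger opening in m; "gripper_force": force on a finger pad.
Only numpy, scipy, OpenCV 4.12 (cv2) and the standard library are available. Lean on these libraries where they do the work, as an engineer would, in place of code of your own. Each camera call takes 0.05 s, during which the arm holds its last target. There are 200 camera calls.

## Working session

There is one attempt and no reset: what is moved stays moved. The work goes in short steps, Python scripts to look and compute and a tool call to move; the robot and the scene stay as the last step left them, time stands still between calls to the robot, and variables do not carry over. Pictures are saved under pics/ and viewed, at most 10 in all, crops included, and the job is handed in when it is done.

Besides the shell and the picture viewer there is one more tool, called in YAML: its name, and indented under it one key for each argument. send_rows: Moves the arm, as the interface text tells. Its arguments: {"type":"object","properties":{"moves":{"type":"array"},"grip_force":{"type":"number"}},"required":["moves"]}

```bash
mkdir -p pics; python3 - <<'E'
from bench import status, grab_frame, calibration
import cv2,numpy as np
for n in("scene","top"):
    cv2.imwrite(f"pics/{n}0.png",cv2.cvtColor(grab_frame(n),cv2.COLOR_RGB2BGR))
    c=calibration(n);print(n,np.round(c["K"],1).tolist(),c["k1"],np.round(c["view"],4).tolist())
print(np.round(calibration("wrist")["tool_from_camera"],4).tolist(),calibration("wrist")["K"])
s=status.get_state();print(s)
E
```

```text
scene [[400.6, 0.0, 282.7], [0.0, 400.6, 210.9], [0.0, 0.0, 1.0]] -0.10553044843807373 [[0.8507, 0.5252, 0.0197, -0.4315], [0.3719, -0.575, -0.7287, -0.1385], [-0.3714, 0.6273, -0.6845, 1.2351], [0.0, 0.0, 0.0, 1.0]]
top [[380.1, 0.0, 279.9], [0.0, 380.1, 212.6], [0.0, 0.0, 1.0]] 0.029552735405577558 [[-0.0169, -0.9998, 0.0044, -0.009], [-0.9902, 0.0161, -0.1384, 0.5112], [0.1384, -0.0067, -0.9904, 1.0323], [0.0, 0.0, 0.0, 1.0]]
[[0.0005, -0.959, -0.2834, 0.0777], [1.0, 0.0007, -0.0008, -0.0008], [0.001, -0.2834, 0.959, -0.1622], [0.0, 0.0, 0.0, 1.0]] [[340.40749931   0.         282.81837981]
 [  0.         340.40749931 204.72394329]
 [  0.           0.           1.        ]]
{'time_s': 0.1, 'joint_positions': array([ 1.19328112e+00,  9.17435163e-02,  1.23172979e+00, -4.43612885e-07,
        1.81978790e+00, -5.67219587e-02]), 'qd': array([-0.00134853, -0.00138065, -0.00294707,  0.00016015,  0.00042878,
        0.00020501]), 'joint_efforts': array([ 2.31042271e-03, -4.47862995e+01, -4.07565594e+01,  7.00652786e-02,
        2.84674909e-02, -9.37516074e-05]), 'tcp_pos': array([0.1891118 , 0.56914905, 0.22166407]), 'eef_rot': array([-5.01685641e-01, -3.10091176e+00,  2.55928116e-03]), 'force': array([0.27888135, 0.28208402, 0.32609993]), 'moment': array([ 0.06541841, -0.04959738, -0.01226368]), 'gripper_force': 0.0, 'finger_gap': 0.08767366370204208}
```

View pics/top0.png

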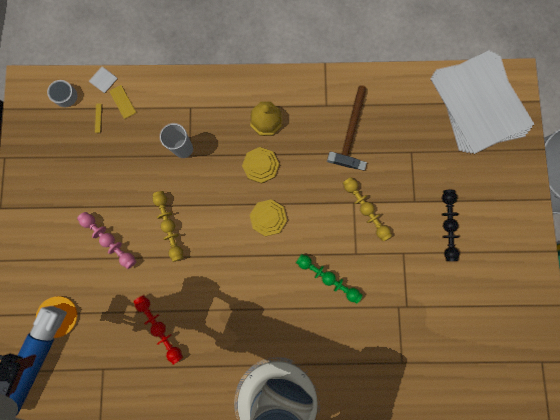

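View pics/scene0.png

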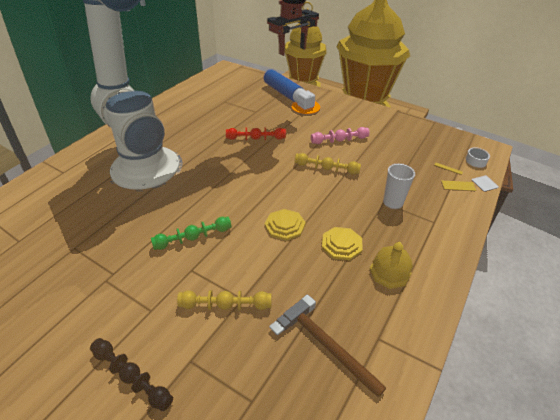

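Brass candidates in the top view: the left stem at (168,226) and the right stem at (367,209). The look-alikes are pink (106,240), red (158,330), green (328,279) and black (451,225). I choose the two brass ones. The bases are at (268,217) near and (260,165) far.

```bash
cat > h.py <<'E'
from bench import status, grab_frame, calibration
import cv2,numpy as np
from scipy.spatial.transform import Rotation as R
def cam(n,s=None):
    c=calibration(n)
    if n=="wrist":
        T=np.eye(4);T[:3,:3]=R.from_rotvec(s["eef_rot"]).as_matrix();T[:3,3]=s["tcp_pos"]
        W=T@np.array(c["tool_from_camera"])
    else: W=np.linalg.inv(np.array(c["view"]))
    return np.array(c["K"]),c["k1"],W
def cast(n,px,z,s=None):
    K,k1,W=cam(n,s)
    p=cv2.undistortPoints(np.array(px,float).reshape(-1,1,2),K,np.array([k1,0,0,0.]))[:,0]
    d=np.c_[p,np.ones(len(p))]@W[:3,:3].T
    return W[:3,3]+d*((z-W[2,3])/d[:,2:])
def proj(n,P,s=None):
    K,k1,W=cam(n,s);V=np.linalg.inv(W)
    return cv2.projectPoints(np.array(P,float).reshape(-1,1,3),cv2.Rodrigues(V[:3,:3])[0],V[:3,3],K,np.array([k1,0,0,0.]))[0][:,0]
def brass(im,lo=(20,150,60),hi=(34,255,255)):
    m=cv2.inRange(cv2.cvtColor(im,cv2.COLOR_RGB2HSV),lo,hi)
    return cv2.morphologyEx(m,cv2.MORPH_CLOSE,np.ones((5,5),np.uint8))
def blobs(m,amin=200):
    n,l,st,ce=cv2.connectedComponentsWithStats(m)
    return [(i,st[i].tolist(),ce[i].round(1).tolist()) for i in range(1,n) if st[i][4]>=amin],l
E
python3 - <<'E'
from h import *
for n in("top","scene"):
    im=cv2.cvtColor(cv2.imread(f"pics/{n}0.png"),cv2.COLOR_BGR2RGB)
    hsv=cv2.cvtColor(im,cv2.COLOR_RGB2HSV)
    for p in ([(168,226),(268,217),(367,209),(220,240),(300,150),(390,150)] if n=="top" else [(225,300),(326,163),(285,222),(300,200)]): print(p,hsv[p[1],p[0]])
    m=brass(im);b,l=blobs(m,150)
    for i,st,ce in b:
        ys,xs=np.nonzero(l==i);e=np.linalg.eigh(np.cov(np.c_[xs,ys].T.astype(float)))
        t=(np.c_[xs,ys]-ce)@e[1][:,1];mid=np.array(ce)+e[1][:,1]*(t.max()+t.min())/2
        ends=[mid+e[1][:,1]*k*(t.max()-t.min())/2 for k in(-1,1)]
        print(n,st,ce,"z.02",cast(n,[ce,*ends],.02)[:,:2].round(4).tolist(),"z.012",cast(n,[ce],.012)[0,:2].round(4))
    print()
im=cv2.imread("pics/top0.png");cv2.imwrite("pics/crop.png",cv2.resize(im[140:310,130:420],None,fx=2.7,fy=2.7,interpolation=cv2.INTER_CUBIC))
E
```

```text
(168, 226) [ 24 183 145]
(268, 217) [ 23 182 170]
(367, 209) [ 24 184 173]
(220, 240) [ 17 143 146]
(300, 150) [ 18 147 127]
(390, 150) [ 16 139 132]
top [109, 85, 28, 34, 462] [122.2, 101.5] z.02 [[0.8507, 0.4408], [0.8954, 0.4657], [0.8071, 0.4166]] z.012 [0.8543 0.4442]
top [94, 103, 8, 30, 183] [97.6, 117.5] z.02 [[0.8022, 0.5101], [0.8466, 0.5105], [0.758, 0.5097]] z.012 [0.8054 0.514 ]
top [250, 102, 34, 34, 889] [265.8, 118.5] z.02 [[0.7936, 0.0191], [0.845, 0.0199], [0.7429, 0.0184]] z.012 [0.7968 0.0194]
top [242, 147, 38, 36, 992] [260.2, 164.6] z.02 [[0.6544, 0.0371], [0.6509, -0.017], [0.6579, 0.0897]] z.012 [0.6566 0.0374]
top [343, 177, 49, 64, 765] [366.9, 208.8] z.02 [[0.5199, -0.266], [0.6082, -0.2107], [0.4338, -0.3199]] z.012 [ 0.5211 -0.268 ]
top [152, 191, 31, 71, 809] [167.5, 226.1] z.02 [[0.4796, 0.3005], [0.5811, 0.3328], [0.3838, 0.2698]] z.012 [0.4805 0.3028]
top [249, 199, 38, 37, 1045] [267.9, 217.3] z.02 [[0.5001, 0.0167], [0.5102, -0.0334], [0.4899, 0.0667]] z.012 [0.5011 0.0169]
top [37, 297, 37, 17, 193] [55.3, 301.7] z.02 [[0.278, 0.5978], [0.2838, 0.
[... 470 characters left out ...]
], [0.577, 0.3331], [0.3831, 0.2705]] z.012 [0.4772 0.3122]
scene [442, 180, 34, 11, 273] [458.4, 185.3] z.02 [[0.8606, 0.4229], [0.907, 0.4457], [0.815, 0.4005]] z.012 [0.8604 0.4343]
scene [264, 209, 42, 31, 955] [284.6, 224.2] z.02 [[0.51, 0.0038], [0.5549, 0.0315], [0.4648, -0.0241]] z.012 [0.506  0.0107]
scene [322, 227, 41, 34, 1081] [341.7, 243.2] z.02 [[0.6638, 0.0238], [0.7127, 0.0399], [0.6161, 0.0081]] z.012 [0.6615 0.0309]
scene [370, 242, 43, 47, 1436] [391.8, 266.3] z.02 [[0.7971, 0.0212], [0.7838, 0.1063], [0.8076, -0.0442]] z.012 [0.7963 0.0283]
scene [177, 290, 95, 20, 1230] [224.0, 299.6] z.02 [[0.5202, -0.2644], [0.6068, -0.2108], [0.4333, -0.3192]] z.012 [ 0.5163 -0.2605]
```

View pics/crop.png

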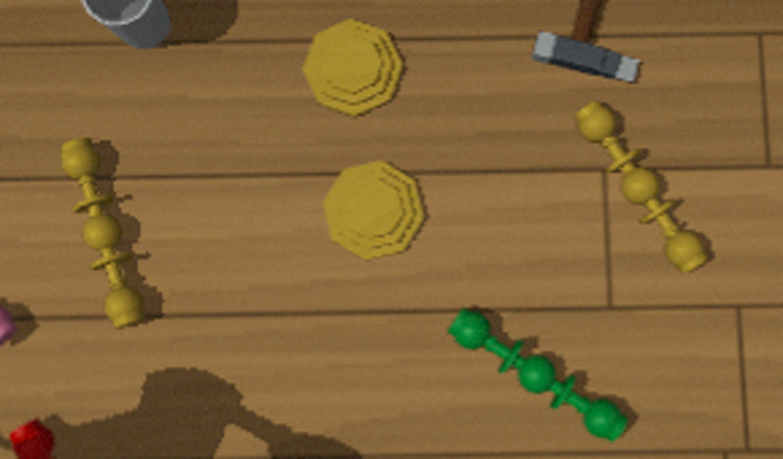

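The crop shows both plain brass stems, left at (102,232) and right at (640,186), and both bases, at (352,67) and (375,210). Stem centres from the two views agree to about 2 mm, and the lengths (205–208 mm) match the expected 202 mm. I'll start with the left stem.

```bash
cat > d.py <<'E'
from h import *
import sys
# usage: d.py x y z stem_angle_deg -> delta in tool axes
x,y,z,a=map(float,sys.argv[1:5])
s=status.get_state();Rc=R.from_rotvec(s["eef_rot"])
def tgt(a):
    a=np.radians(a);X=np.array([np.cos(a),np.sin(a),0]);Z=np.array([0,0,-1.]);return R.from_matrix(np.c_[X,np.cross(Z,X),Z])
print("t",s["time_s"],"tcp",s["tcp_pos"].round(4),"gap",s["finger_gap"],"F",s["force"].round(1),"j",s["joint_positions"].round(2))
for o in(0,180):
    print(o,"lin",Rc.inv().apply(np.array([x,y,z])-s["tcp_pos"]).round(4),"rot",(Rc.inv()*tgt(a+o)).as_rotvec().round(4))
E
python3 d.py 0.481 0.301 0.12 17.7
```

```text
t 0.1 tcp [0.1891 0.5691 0.2217] gap 0.08767366370204208 F [0.3 0.3 0.3] j [ 1.19  0.09  1.23 -0.    1.82 -0.06]
0 lin [-0.3616 -0.1623  0.1019] rot [-8.0000e-04  2.1000e-03  2.5119e+00]
180 lin [-0.3616 -0.1623  0.1019] rot [-1.600e-03 -6.000e-04 -6.297e-01]
```

send_rows:
  moves:
    - {"jaw": 1, "linear": [-0.045, -0.02, 0.0], "rotation": [0, 0, -0.1]}
    - {"jaw": 1, "linear": [-0.09, -0.04, 0.0], "rotation": [0, 0, -0.2]}
    - {"jaw": 1, "linear": [-0.135, -0.06, 0.0], "rotation": [0, 0, -0.3]}
    - {"jaw": 1, "linear": [-0.18, -0.08, 0.02], "rotation": [0, 0, -0.4]}
    - {"jaw": 1, "linear": [-0.225, -0.1, 0.04], "rotation": [0, 0, -0.5]}
    - {"jaw": 1, "linear": [-0.27, -0.12, 0.06], "rotation": [0, 0, -0.6]}
    - {"jaw": 1, "linear": [-0.315, -0.141, 0.08], "rotation": [-0.001, 0, -0.63]}
    - {"jaw": 1, "linear": [-0.3616, -0.1623, 0.1019], "rotation": [-0.0016, -0.0006, -0.63]}

```text
time_s: 0.9
tcp_pos: [0.4695, 0.3115, 0.127]
eef_rot: [-0.485, 3.103, 0.002]
force: [-0.3, 1.3, -0.2]
finger_gap: 0.0879
gripper_force: 0.0
```

send_rows:
  moves:
    - {"jaw": 1, "linear": [0, 0, 0], "rotation": [0, 0, 0]}
    - {"jaw": 1, "linear": [0, 0, 0], "rotation": [0, 0, 0]}
    - {"jaw": 1, "linear": [0, 0, 0], "rotation": [0, 0, 0]}
    - {"jaw": 1, "linear": [0, 0, 0], "rotation": [0, 0, 0]}
    - {"jaw": 1, "linear": [0, 0, 0], "rotation": [0, 0, 0]}
    - {"jaw": 1, "linear": [0, 0, 0], "rotation": [0, 0, 0]}
    - {"jaw": 1, "linear": [0, 0, 0], "rotation": [0, 0, 0]}
    - {"jaw": 1, "linear": [0, 0, 0], "rotation": [0, 0, 0]}

```text
time_s: 1.7
tcp_pos: [0.4684, 0.3134, 0.1281]
eef_rot: [-0.484, 3.103, 0.002]
force: [0.3, -0.4, 0.6]
finger_gap: 0.0878
gripper_force: 0.0
```

```bash
python3 d.py 0.481 0.301 0.003 17.7; python3 - <<'E'
from h import *
s=status.get_state();im=grab_frame("wrist");cv2.imwrite("pics/w1.png",cv2.cvtColor(im,cv2.COLOR_RGB2BGR))
b,l=blobs(brass(im),400)
for i,st,ce in b: print(st,ce,cast("wrist",[ce],.02,s)[0,:2].round(4))
print(proj("wrist",[[.481,.301,.02]],s))
E
```

```text
t 1.7 tcp [0.4684 0.3134 0.1281] gap 0.08775736725557838 F [ 0.3 -0.4  0.6] j [ 0.53 -0.01  1.5   0.    1.65 -1.35]
0 lin [-0.0081 -0.0158  0.1251] rot [-1.9000e-03  2.2000e-03 -3.1409e+00]
180 lin [-0.0081 -0.0158  0.1251] rot [0.0014 0.0012 0.0007]
[[264.95156214 212.2441896 ]]
```

View pics/w1.png

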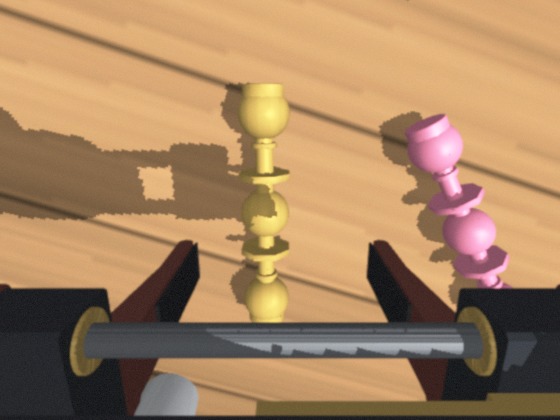

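The wrist view shows the brass middle ball at (265,213), and its predicted pixel is (265,212), so the measurement holds. The pink look-alike is off to the right at (470,232), clear of the fingers. I'll descend and pinch the ball.

send_rows:
  moves:
    - {"jaw": 1, "linear": [-0.008, -0.016, 0.03], "rotation": [0.001, 0.001, 0]}
    - {"jaw": 1, "linear": [-0.008, -0.016, 0.06], "rotation": [0.001, 0.001, 0]}
    - {"jaw": 1, "linear": [-0.008, -0.016, 0.09], "rotation": [0.001, 0.001, 0]}
    - {"jaw": 1, "linear": [-0.008, -0.016, 0.11], "rotation": [0.001, 0.001, 0]}
    - {"jaw": 1, "linear": [-0.008, -0.016, 0.12], "rotation": [0.001, 0.001, 0]}
    - {"jaw": 1, "linear": [-0.008, -0.016, 0.124], "rotation": [0.001, 0.001, 0]}
    - {"jaw": 1, "linear": [-0.008, -0.016, 0.124], "rotation": [0.001, 0.001, 0]}
    - {"jaw": 1, "linear": [-0.008, -0.016, 0.124], "rotation": [0.001, 0.001, 0]}
  grip_force: 25

```text
time_s: 2.55
tcp_pos: [0.4819, 0.301, 0.0055]
eef_rot: [-0.484, 3.102, 0.002]
force: [-0.1, -0.5, -0.7]
finger_gap: 0.0878
gripper_force: 0.0
```

send_rows:
  moves:
    - {"jaw": 0, "linear": [0, 0, 0], "rotation": [0, 0, 0]}
    - {"jaw": 0, "linear": [0, 0, 0], "rotation": [0, 0, 0]}
    - {"jaw": 0, "linear": [0, 0, 0], "rotation": [0, 0, 0]}
    - {"jaw": 0, "linear": [0, 0, 0], "rotation": [0, 0, 0]}
    - {"jaw": 0, "linear": [0, 0, 0], "rotation": [0, 0, 0]}
    - {"jaw": 0, "linear": [0, 0, 0], "rotation": [0, 0, 0]}
    - {"jaw": 0, "linear": [0, 0, 0], "rotation": [0, 0, 0]}
    - {"jaw": 0, "linear": [0, 0, 0], "rotation": [0, 0, 0]}
  grip_force: 25

```text
time_s: 3.35
tcp_pos: [0.4811, 0.3006, 0.004]
eef_rot: [0.484, -3.104, -0.001]
force: [0.0, 0.4, 0.3]
finger_gap: 0.0389
gripper_force: 25.0
```

send_rows:
  moves:
    - {"jaw": 0, "linear": [0, 0, -0.005], "rotation": [0, 0, 0]}
    - {"jaw": 0, "linear": [0, 0, -0.01], "rotation": [0, 0, 0]}
    - {"jaw": 0, "linear": [0, 0, -0.015], "rotation": [0, 0, 0]}
    - {"jaw": 0, "linear": [0, 0, -0.02], "rotation": [0, 0, 0]}
    - {"jaw": 0, "linear": [0, 0, -0.025], "rotation": [0, 0, 0]}
    - {"jaw": 0, "linear": [0, 0, -0.028], "rotation": [0, 0, 0]}
    - {"jaw": 0, "linear": [0, 0, -0.028], "rotation": [0, 0, 0]}
    - {"jaw": 0, "linear": [0, 0, -0.028], "rotation": [0, 0, 0]}

```text
time_s: 4.15
tcp_pos: [0.4808, 0.3004, 0.032]
eef_rot: [0.484, -3.103, -0.0]
force: [-0.5, -0.5, -2.8]
finger_gap: 0.0387
gripper_force: 25.0
```

```bash
python3 d.py 0.481 0.301 0.003 17.7; python3 - <<'E'
from h import *
a=[]
for n in("wrist","top","scene"):
    im=cv2.cvtColor(grab_frame(n),cv2.COLOR_RGB2BGR)
    if n=="top":im=cv2.resize(im[170:270,120:220],(280,280))
    elif n=="scene":im=cv2.resize(im[120:200,270:390],(420,280))
    else:im=im[60:340,180:360]
    a.append(im)
cv2.imwrite("pics/l1.png",np.hstack([a[0],a[2]]))
E
```

```text
t 4.15 tcp [0.4808 0.3004 0.032 ] gap 0.03867804152367956 F [-0.5 -0.5 -2.8] j [ 0.5   0.05  1.61  0.    1.48 -1.38]
0 lin [-0.0004  0.0005  0.029 ] rot [ 1.1000e-03  5.0000e-04 -3.1413e+00]
180 lin [-0.0004  0.0005  0.029 ] rot [ 0.0003 -0.0007  0.0003]
```

View pics/l1.png

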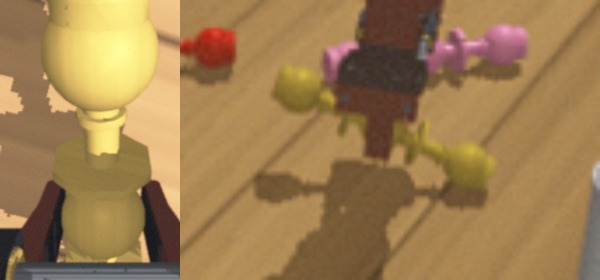

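Lifted, the near end (left in the scene crop, towards the robot) has risen. The far end, at (470,165) in the crop, stays low, so the far end is the heavy one. I'll lower it, slide the open fingers along the stem to the near end ball and grip there.

send_rows:
  moves:
    - {"jaw": 0, "linear": [0, 0, 0.006], "rotation": [0, 0, 0]}
    - {"jaw": 0, "linear": [0, 0, 0.012], "rotation": [0, 0, 0]}
    - {"jaw": 0, "linear": [0, 0, 0.018], "rotation": [0, 0, 0]}
    - {"jaw": 0, "linear": [0, 0, 0.024], "rotation": [0, 0, 0]}
    - {"jaw": 0, "linear": [0, 0, 0.028], "rotation": [0, 0, 0]}
    - {"jaw": 0, "linear": [0, 0, 0.028], "rotation": [0, 0, 0]}
    - {"jaw": 0.3, "linear": [0, 0, 0.028], "rotation": [0, 0, 0]}
    - {"jaw": 1, "linear": [0, 0, 0.028], "rotation": [0, 0, 0]}

```text
time_s: 5.1
tcp_pos: [0.4818, 0.3007, 0.0042]
eef_rot: [-0.483, 3.102, 0.001]
force: [-0.2, 1.1, 0.1]
finger_gap: 0.0436
gripper_force: 0.0
```

send_rows:
  moves:
    - {"jaw": 1, "linear": [0, 0, 0], "rotation": [0, 0, 0]}
    - {"jaw": 1, "linear": [0, 0, 0], "rotation": [0, 0, 0]}
    - {"jaw": 1, "linear": [0.02, 0, 0], "rotation": [0, 0, 0]}
    - {"jaw": 1, "linear": [0.04, 0, 0], "rotation": [0, 0, 0]}
    - {"jaw": 1, "linear": [0.06, 0, 0], "rotation": [0, 0, 0]}
    - {"jaw": 1, "linear": [0.08, 0, 0], "rotation": [0, 0, 0]}
    - {"jaw": 1, "linear": [0.08, 0, 0], "rotation": [0, 0, 0]}
    - {"jaw": 1, "linear": [0.08, 0, 0], "rotation": [0, 0, 0]}

```text
time_s: 5.9
tcp_pos: [0.4055, 0.2764, 0.0043]
eef_rot: [-0.484, 3.103, 0.001]
force: [0.3, -0.6, -0.3]
finger_gap: 0.0875
gripper_force: 0.0
```

```bash
python3 d.py 0.4048 0.2767 0.004 17.7; python3 - <<'E'
from h import *
im=grab_frame("top")
m=brass(im);m[:,:140]=0;m[:185]=0;m[:,200:]=0
b,l=blobs(m,60)
for i,st,ce in b: print(st,ce,cast("top",[ce],.02)[0,:2].round(4))
im=grab_frame("wrist");m=brass(im);b,l=blobs(m,200);print(b)
E
```

```text
t 5.9 tcp [0.4055 0.2764 0.0043] gap 0.08745737164877863 F [ 0.3 -0.6 -0.3] j [ 0.53 -0.14  1.85  0.    1.43 -1.35]
0 lin [0.0006 0.0005 0.0003] rot [-2.4000e-03  6.0000e-04 -3.1412e+00]
180 lin [0.0006 0.0005 0.0003] rot [0.0004 0.0015 0.0004]
[152, 191, 27, 46, 493] [164.1, 212.3] [0.5192 0.311 ]
[]
```

send_rows:
  moves:
    - {"jaw": 0, "linear": [0, 0, 0], "rotation": [0, 0, 0]}
    - {"jaw": 0, "linear": [0, 0, 0], "rotation": [0, 0, 0]}
    - {"jaw": 0, "linear": [0, 0, 0], "rotation": [0, 0, 0]}
    - {"jaw": 0, "linear": [0, 0, 0], "rotation": [0, 0, 0]}
    - {"jaw": 0, "linear": [0, 0, 0], "rotation": [0, 0, 0]}
    - {"jaw": 0, "linear": [0, 0, 0], "rotation": [0, 0, 0]}
    - {"jaw": 0, "linear": [0, 0, 0], "rotation": [0, 0, 0]}
    - {"jaw": 0, "linear": [0, 0, 0], "rotation": [0, 0, 0]}
  grip_force: 25

```text
time_s: 6.8
tcp_pos: [0.4049, 0.2762, 0.004]
eef_rot: [-0.484, 3.104, 0.0]
force: [0.8, -0.6, -0.1]
finger_gap: 0.0386
gripper_force: 25.0
```

send_rows:
  moves:
    - {"jaw": 0, "linear": [-0.001, 0, -0.018], "rotation": [0, 0, 0]}
    - {"jaw": 0, "linear": [-0.004, 0, -0.035], "rotation": [0, 0, 0]}
    - {"jaw": 0, "linear": [-0.008, 0, -0.053], "rotation": [0, 0, 0]}
    - {"jaw": 0, "linear": [-0.015, 0, -0.069], "rotation": [0, 0, 0]}
    - {"jaw": 0, "linear": [-0.023, 0, -0.085], "rotation": [0, 0, 0]}
    - {"jaw": 0, "linear": [-0.032, 0, -0.1], "rotation": [0, 0, 0]}
    - {"jaw": 0, "linear": [-0.044, 0, -0.114], "rotation": [0, 0, 0]}
    - {"jaw": 0, "linear": [-0.056, 0, -0.126], "rotation": [0, 0, 0]}

```text
time_s: 7.6
tcp_pos: [0.4586, 0.2932, 0.1301]
eef_rot: [0.484, -3.104, -0.0]
force: [1.0, 0.1, -3.1]
finger_gap: 0.0389
gripper_force: 25.0
```

send_rows:
  moves:
    - {"jaw": 0, "linear": [-0.019, 0, -0.015], "rotation": [0, 0, 0]}
    - {"jaw": 0, "linear": [-0.039, 0, -0.027], "rotation": [0, 0, 0]}
    - {"jaw": 0, "linear": [-0.061, 0, -0.036], "rotation": [0, 0, 0]}
    - {"jaw": 0, "linear": [-0.084, 0, -0.041], "rotation": [0, 0, 0]}
    - {"jaw": 0, "linear": [-0.1, 0, -0.047], "rotation": [0, 0, 0]}
    - {"jaw": 0, "linear": [-0.11, 0, -0.06], "rotation": [0, 0, 0]}
    - {"jaw": 0, "linear": [-0.114, 0, -0.085], "rotation": [0, 0, 0]}
    - {"jaw": 0, "linear": [-0.114, 0, -0.105], "rotation": [0, 0, 0]}

```text
time_s: 8.4
tcp_pos: [0.5671, 0.3277, 0.2332]
eef_rot: [0.483, -3.101, 0.001]
force: [0.6, 0.2, -5.3]
finger_gap: 0.0389
gripper_force: 25.0
```

```bash
python3 d.py 0.659 0.037 0.235 17.7; python3 - <<'E'
from h import *
im=cv2.cvtColor(grab_frame("scene"),cv2.COLOR_RGB2BGR)
w=cv2.cvtColor(grab_frame("wrist"),cv2.COLOR_RGB2BGR)
cv2.imwrite("pics/l2.png",np.hstack([im[0:230,200:440],w[190:420,100:460]]))
E
```

```text
t 8.4 tcp [0.5671 0.3277 0.2332] gap 0.03891854415934856 F [ 0.6  0.2 -5.3] j [ 0.47  0.25  1.04  0.    1.86 -1.41]
0 lin [ 0.0009 -0.3049 -0.0017] rot [ 5.7000e-03 -6.0000e-04 -3.1416e+00]
180 lin [ 0.0009 -0.3049 -0.0017] rot [-0.0004 -0.0036  0.    ]
```

View pics/l2.png

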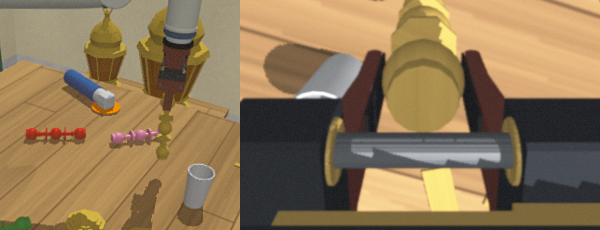

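It hangs close to plumb: in the scene crop the end ball is at (163,153), under the gripper. I'll carry it to base_2, bowing away from the cup.

send_rows:
  moves:
    - {"jaw": 0, "linear": [0.003, -0.005, -0.005], "rotation": [0, 0, 0]}
    - {"jaw": 0, "linear": [0.008, -0.015, -0.01], "rotation": [0, 0, 0]}
    - {"jaw": 0, "linear": [0.014, -0.03, -0.01], "rotation": [0, 0, 0]}
    - {"jaw": 0, "linear": [0.02, -0.05, -0.01], "rotation": [0, 0, 0]}
    - {"jaw": 0, "linear": [0.024, -0.075, -0.01], "rotation": [0, 0, 0]}
    - {"jaw": 0, "linear": [0.026, -0.1, -0.01], "rotation": [0, 0, 0]}
    - {"jaw": 0, "linear": [0.026, -0.128, -0.01], "rotation": [0, 0, 0]}
    - {"jaw": 0, "linear": [0.026, -0.155, -0.01], "rotation": [0, 0, 0]}

```text
time_s: 9.3
tcp_pos: [0.5888, 0.1697, 0.2444]
eef_rot: [0.482, -3.104, 0.0]
force: [0.6, -0.1, -5.9]
finger_gap: 0.0391
gripper_force: 25.0
```

send_rows:
  moves:
    - {"jaw": 0, "linear": [-0.001, -0.028, 0], "rotation": [0, 0, 0]}
    - {"jaw": 0, "linear": [-0.004, -0.055, 0], "rotation": [0, 0, 0]}
    - {"jaw": 0, "linear": [-0.008, -0.08, 0], "rotation": [0, 0, 0]}
    - {"jaw": 0, "linear": [-0.013, -0.102, 0], "rotation": [0, 0, 0]}
    - {"jaw": 0, "linear": [-0.018, -0.12, 0], "rotation": [0, 0, 0]}
    - {"jaw": 0, "linear": [-0.022, -0.135, 0], "rotation": [0, 0, 0]}
    - {"jaw": 0, "linear": [-0.024, -0.145, 0], "rotation": [0, 0, 0]}
    - {"jaw": 0, "linear": [-0.025, -0.15, 0], "rotation": [0, 0, 0]}

```text
time_s: 10.1
tcp_pos: [0.659, 0.0361, 0.2446]
eef_rot: [0.483, -3.104, -0.001]
force: [-0.3, -0.3, -6.4]
finger_gap: 0.0387
gripper_force: 25.0
```

```bash
python3 d.py 0.659 0.037 0.20 17.7; python3 - <<'E'
from h import *
s=status.get_state();x,y,z=s["tcp_pos"];zb=z+.019-.003
im=grab_frame("scene")
print("proj ball, foot-ball if plumb:",proj("scene",[[x,y,zb],[x,y,zb-.08],[x,y,zb-.16],[x,y,zb-.181]]).round(1).tolist())
im=cv2.cvtColor(im,cv2.COLOR_RGB2BGR)
cv2.imwrite("pics/l3.png",cv2.resize(im[70:290,240:440],None,fx=2.7,fy=2.7,interpolation=cv2.INTER_CUBIC))
E
```

```text
t 10.1 tcp [0.659  0.0361 0.2446] gap 0.03873416195097042 F [-0.3 -0.3 -6.4] j [ 0.    0.27  1.    0.    1.88 -1.88]
0 lin [-0.0003  0.0008  0.0446] rot [-8.0000e-04 -7.0000e-04  3.1413e+00]
180 lin [-0.0003  0.0008  0.0446] rot [ 0.0004 -0.0005 -0.0003]
proj ball, foot-ball if plumb: [[355.9, 161.2], [350.8, 190.3], [346.2, 216.2], [345.1, 222.5]]
```

View pics/l3.png

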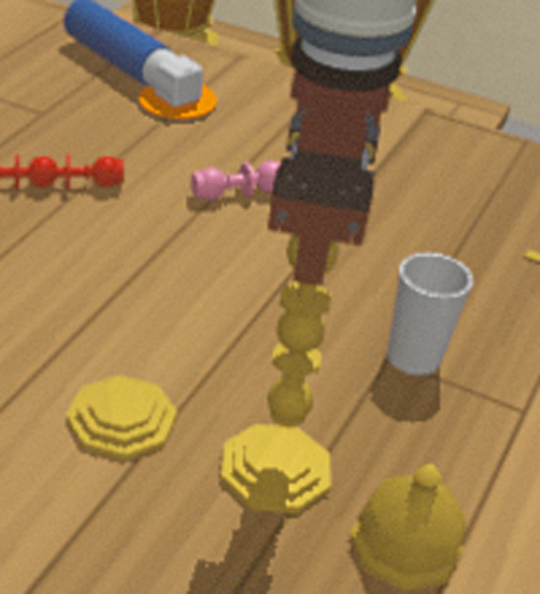

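The stem hangs plumb over base_2: the balls at full-picture (351,191) and (347,217) match the plumb prediction within about 1 px. I'll lower it gently.

send_rows:
  moves:
    - {"jaw": 0, "linear": [0, 0.001, 0.006], "rotation": [0, 0, 0]}
    - {"jaw": 0, "linear": [0, 0.001, 0.014], "rotation": [0, 0, 0]}
    - {"jaw": 0, "linear": [0, 0.001, 0.022], "rotation": [0, 0, 0]}
    - {"jaw": 0, "linear": [0, 0.001, 0.03], "rotation": [0, 0, 0]}
    - {"jaw": 0, "linear": [0, 0.001, 0.037], "rotation": [0, 0, 0]}
    - {"jaw": 0, "linear": [0, 0.001, 0.043], "rotation": [0, 0, 0]}
    - {"jaw": 0, "linear": [0, 0.001, 0.047], "rotation": [0, 0, 0]}
    - {"jaw": 0, "linear": [0, 0.001, 0.05], "rotation": [0, 0, 0]}

```text
time_s: 10.95
tcp_pos: [0.6584, 0.038, 0.1945]
eef_rot: [0.484, -3.104, -0.001]
force: [-0.2, -0.3, -5.9]
finger_gap: 0.0392
gripper_force: 25.0
```

send_rows:
  moves:
    - {"jaw": 0, "linear": [0, 0, 0], "rotation": [0, 0, 0]}
    - {"jaw": 0, "linear": [0, 0, 0.001], "rotation": [0, 0, 0]}
    - {"jaw": 0, "linear": [0, 0, 0.001], "rotation": [0, 0, 0]}
    - {"jaw": 0, "linear": [0, 0, 0.002], "rotation": [0, 0, 0]}
    - {"jaw": 0, "linear": [0, 0, 0.002], "rotation": [0, 0, 0]}
    - {"jaw": 0, "linear": [0, 0, 0.003], "rotation": [0, 0, 0]}
    - {"jaw": 0, "linear": [0, 0, 0.003], "rotation": [0, 0, 0]}
    - {"jaw": 0, "linear": [0, 0, 0.003], "rotation": [0, 0, 0]}

```text
time_s: 11.75
tcp_pos: [0.6586, 0.038, 0.1925]
eef_rot: [-0.484, 3.103, 0.0]
force: [-0.7, 0.8, -3.1]
finger_gap: 0.0389
gripper_force: 25.0
```

send_rows:
  moves:
    - {"jaw": 0, "linear": [0, 0, 0.0005], "rotation": [0, 0, 0]}
    - {"jaw": 0, "linear": [0, 0, 0.001], "rotation": [0, 0, 0]}
    - {"jaw": 0, "linear": [0, 0, 0.001], "rotation": [0, 0, 0]}
    - {"jaw": 0, "linear": [0, 0, 0.0015], "rotation": [0, 0, 0]}
    - {"jaw": 0, "linear": [0, 0, 0.0015], "rotation": [0, 0, 0]}
    - {"jaw": 0, "linear": [0, 0, 0.002], "rotation": [0, 0, 0]}
    - {"jaw": 0, "linear": [0, 0, 0.002], "rotation": [0, 0, 0]}
    - {"jaw": 0, "linear": [0, 0, 0.002], "rotation": [0, 0, 0]}

```text
time_s: 12.55
tcp_pos: [0.659, 0.038, 0.1921]
eef_rot: [-0.483, 3.101, -0.0]
force: [-0.0, 0.2, 5.6]
finger_gap: 0.0387
gripper_force: 25.0
```

```bash
python3 - <<'E'
from h import *
s=status.get_state();print(s["tcp_pos"].round(4),s["force"].round(1))
x,y,z=s["tcp_pos"]
for n in("top","scene"):
    print(n,"if plumb top/mid/bot ball:",proj(n,[[x,y,.205],[x,y,.125],[x,y,.045]]).round(1).tolist())
im=cv2.cvtColor(grab_frame("scene"),cv2.COLOR_RGB2BGR);t=cv2.cvtColor(grab_frame("top"),cv2.COLOR_RGB2BGR)
cv2.imwrite("pics/p1.png",np.hstack([cv2.resize(im[160:270,300:400],(400,440),interpolation=cv2.INTER_CUBIC),cv2.resize(t[110:220,210:310],(400,440),interpolation=cv2.INTER_CUBIC)]))
E
```

```text
[0.659  0.038  0.1921] [-0.   0.2  5.6]
top if plumb top/mid/bot ball: [[256.2, 142.6], [257.9, 152.4], [259.4, 160.7]]
scene if plumb top/mid/bot ball: [[352.7, 181.4], [347.9, 208.1], [343.7, 232.0]]
```

View pics/p1.png

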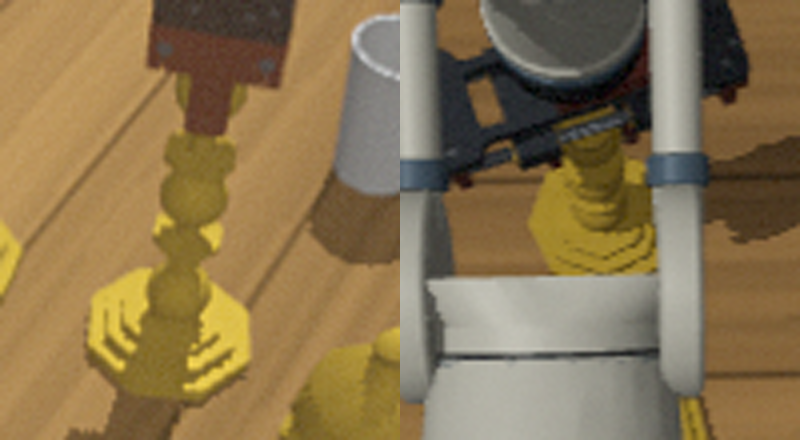

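The foot is seated and pressing (+5.6 N). In the scene crop the balls at (193,192) and (177,288) match a plumb stem within 1 px, and the stem is centred on the base. I'll ease the load and release.

send_rows:
  moves:
    - {"jaw": 0, "linear": [0, 0, -0.0005], "rotation": [0, 0, 0]}
    - {"jaw": 0, "linear": [0, 0, -0.001], "rotation": [0, 0, 0]}
    - {"jaw": 0, "linear": [0, 0, -0.001], "rotation": [0, 0, 0]}
    - {"jaw": 0.46, "linear": [0, 0, -0.001], "rotation": [0, 0, 0]}
    - {"jaw": 0.5, "linear": [0, 0, -0.001], "rotation": [0, 0, 0]}
    - {"jaw": 0.6, "linear": [0, 0, -0.001], "rotation": [0, 0, 0]}
    - {"jaw": 0.8, "linear": [0, 0, -0.001], "rotation": [0, 0, 0]}
    - {"jaw": 1, "linear": [0, 0, -0.001], "rotation": [0, 0, 0]}

```text
time_s: 13.45
tcp_pos: [0.6583, 0.0379, 0.1904]
eef_rot: [0.484, -3.103, -0.001]
force: [0.1, -0.1, 0.2]
finger_gap: 0.0646
gripper_force: 0.0
```

send_rows:
  moves:
    - {"jaw": 1, "linear": [0, 0, 0], "rotation": [0, 0, 0]}
    - {"jaw": 1, "linear": [0, 0, 0], "rotation": [0, 0, 0]}
    - {"jaw": 1, "linear": [0, 0, -0.01], "rotation": [0, 0, 0]}
    - {"jaw": 1, "linear": [0, 0, -0.025], "rotation": [0, 0, 0]}
    - {"jaw": 1, "linear": [0, 0, -0.045], "rotation": [0, 0, 0]}
    - {"jaw": 1, "linear": [0, 0, -0.065], "rotation": [0, 0, 0]}
    - {"jaw": 1, "linear": [0, 0, -0.08], "rotation": [0, 0, 0]}
    - {"jaw": 1, "linear": [0, 0, -0.08], "rotation": [0, 0, 0]}

```text
time_s: 14.25
tcp_pos: [0.6591, 0.0379, 0.275]
eef_rot: [-0.483, 3.098, -0.001]
force: [-0.6, -0.1, 0.6]
finger_gap: 0.0877
gripper_force: 0.0
```

```bash
python3 d.py 0.520 -0.265 0.27 32; python3 d.py 0.520 -0.265 0.004 32|tail -2; python3 - <<'E'
from h import *
m=brass(grab_frame("scene"));b,l=blobs(m,300)
for i,st,ce in b:
    if st[0]>300 and st[0]<365 and st[1]>100: print(st,ce)
print(proj("scene",[[.659,.038,.226],[.659,.038,.205],[.659,.038,.045]]).round(1).tolist())
E
```

```text
t 14.25 tcp [0.6591 0.0379 0.275 ] gap 0.08768787970718463 F [-0.6 -0.1  0.6] j [ 0.01  0.27  0.93  0.    1.93 -1.87]
0 lin [ 0.2247 -0.2462  0.0041] rot [0.0079 0.0032 2.8923]
180 lin [ 0.2247 -0.2462  0.0041] rot [-0.0022  0.0055 -0.2493]
0 lin [ 0.2262 -0.2458  0.2701] rot [0.0079 0.0032 2.8923]
180 lin [ 0.2262 -0.2458  0.2701] rot [-0.0022  0.0055 -0.2493]
[322, 170, 41, 91, 1965] [345.6, 223.3]
[[354.0, 173.8], [352.7, 181.4], [343.7, 232.0]]
```

The stem stands on base_2. To stay inside the wrist range I'll take the half-turn alternative on the way to the right stem.

send_rows:
  moves:
    - {"jaw": 1, "linear": [0.02, -0.02, 0], "rotation": [0, 0, 0.14]}
    - {"jaw": 1, "linear": [0.05, -0.055, 0], "rotation": [0, 0, 0.28]}
    - {"jaw": 1, "linear": [0.08, -0.09, 0], "rotation": [0, 0, 0.42]}
    - {"jaw": 1, "linear": [0.11, -0.12, 0], "rotation": [0, 0, 0.56]}
    - {"jaw": 1, "linear": [0.14, -0.155, 0], "rotation": [0, 0, 0.7]}
    - {"jaw": 1, "linear": [0.17, -0.19, 0], "rotation": [0, 0, 0.84]}
    - {"jaw": 1, "linear": [0.2, -0.22, 0], "rotation": [0, 0, 0.98]}
    - {"jaw": 1, "linear": [0.225, -0.246, 0], "rotation": [0, 0, 1.12]}

```text
time_s: 15.1
tcp_pos: [0.5174, -0.2666, 0.2696]
eef_rot: [-1.248, -2.881, -0.0]
force: [-0.4, -0.1, -0.1]
finger_gap: 0.0877
gripper_force: 0.0
```

send_rows:
  moves:
    - {"jaw": 1, "linear": [0, 0, 0.015], "rotation": [0, 0, 0.14]}
    - {"jaw": 1, "linear": [0, 0, 0.03], "rotation": [0, 0, 0.28]}
    - {"jaw": 1, "linear": [0, 0, 0.045], "rotation": [0, 0, 0.42]}
    - {"jaw": 1, "linear": [0, 0, 0.06], "rotation": [0, 0, 0.56]}
    - {"jaw": 1, "linear": [0, 0, 0.075], "rotation": [0, 0, 0.7]}
    - {"jaw": 1, "linear": [0, 0, 0.09], "rotation": [0, 0, 0.84]}
    - {"jaw": 1, "linear": [0, 0, 0.1], "rotation": [0, 0, 0.98]}
    - {"jaw": 1, "linear": [0, 0, 0.11], "rotation": [0, 0, 1.12]}

```text
time_s: 15.9
tcp_pos: [0.5183, -0.2645, 0.1587]
eef_rot: [-2.586, -1.779, 0.001]
force: [0.2, -0.0, 0.3]
finger_gap: 0.088
gripper_force: 0.0
```

```bash
python3 d.py 0.520 -0.265 0.12 32
```

```text
t 15.9 tcp [ 0.5183 -0.2645  0.1587] gap 0.08798820352155148 F [ 0.2 -0.   0.3] j [-0.53  0.04  1.4   0.    1.71 -0.16]
0 lin [0.0001 0.0019 0.0387] rot [-2.700e-03  2.000e-04  6.465e-01]
180 lin [0.0001 0.0019 0.0387] rot [-2.0000e-04 -3.4000e-03 -2.4951e+00]
```

send_rows:
  moves:
    - {"jaw": 1, "linear": [0, 0.002, 0.005], "rotation": [0, 0, 0.14]}
    - {"jaw": 1, "linear": [0, 0.002, 0.01], "rotation": [0, 0, 0.28]}
    - {"jaw": 1, "linear": [0, 0.002, 0.02], "rotation": [0, 0, 0.42]}
    - {"jaw": 1, "linear": [0, 0.002, 0.03], "rotation": [0, 0, 0.56]}
    - {"jaw": 1, "linear": [0, 0.002, 0.038], "rotation": [-0.002, 0, 0.6465]}
    - {"jaw": 1, "linear": [0, 0.002, 0.038], "rotation": [-0.002, 0, 0.6465]}
    - {"jaw": 1, "linear": [0, 0.002, 0.038], "rotation": [-0.002, 0, 0.6465]}
    - {"jaw": 1, "linear": [0, 0.002, 0.038], "rotation": [-0.002, 0, 0.6465]}

```text
time_s: 16.7
tcp_pos: [0.5209, -0.2656, 0.1231]
eef_rot: [3.015, 0.877, 0.002]
force: [0.7, -0.7, 0.0]
finger_gap: 0.0879
gripper_force: 0.0
```

```bash
python3 d.py 0.520 -0.265 0.004 32; python3 - <<'E'
from h import *
s=status.get_state();im=grab_frame("wrist")
m=brass(im,(20,90,60));print(blobs(m,300)[0],proj("wrist",[[.52,-.265,.02],[.6,-.215,.02],[.44,-.315,.02]],s).round(0).tolist())
cv2.imwrite("pics/w2.png",cv2.cvtColor(im,cv2.COLOR_RGB2BGR))
E
```

```text
t 16.7 tcp [ 0.5209 -0.2656  0.1231] gap 0.08785876800653669 F [ 0.7 -0.7  0. ] j [-0.53  0.05  1.45 -0.    1.64  0.48]
0 lin [-0.0006 -0.0012  0.1191] rot [ 0.0019 -0.0009  0.0076]
180 lin [-0.0006 -0.0012  0.1191] rot [ 1.400e-03  2.900e-03 -3.134e+00]
[(1, [0, 0, 22, 83, 1363], [8.2, 38.7]), (2, [255, 68, 53, 255, 8917], [280.9, 190.2]), (15, [69, 307, 40, 69, 1285], [84.5, 341.6]), (16, [457, 307, 41, 70, 1311], [481.1, 341.4]), (17, [255, 393, 305, 23, 5050], [422.3, 406.8])] [[280.0, 204.0], [281.0, 80.0], [280.0, 305.0]]
```

View pics/w2.png

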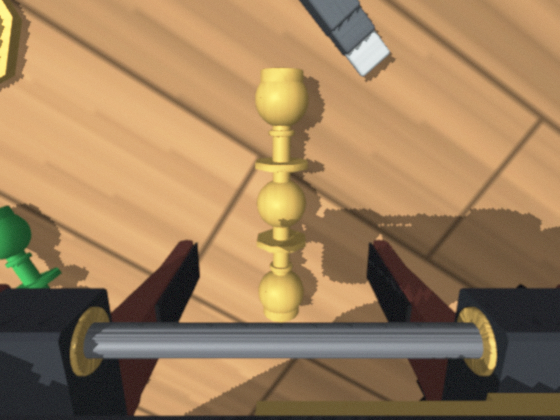

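The brass middle ball is at (281,203) against a predicted (280,204), and the green look-alike and the hammer are clear of the fingers. I'll descend, pinch and lift.

send_rows:
  moves:
    - {"jaw": 1, "linear": [0, -0.001, 0.03], "rotation": [0.002, 0, 0.007]}
    - {"jaw": 1, "linear": [0, -0.001, 0.06], "rotation": [0.002, 0, 0.007]}
    - {"jaw": 1, "linear": [0, -0.001, 0.085], "rotation": [0.002, 0, 0.007]}
    - {"jaw": 1, "linear": [0, -0.001, 0.105], "rotation": [0.002, 0, 0.007]}
    - {"jaw": 1, "linear": [0, -0.001, 0.115], "rotation": [0.002, 0, 0.007]}
    - {"jaw": 1, "linear": [0, -0.001, 0.119], "rotation": [0.002, 0, 0.007]}
    - {"jaw": 1, "linear": [0, -0.001, 0.119], "rotation": [0.002, 0, 0.007]}
    - {"jaw": 1, "linear": [0, -0.001, 0.119], "rotation": [0.002, 0, 0.007]}

```text
time_s: 17.55
tcp_pos: [0.5212, -0.2652, 0.0053]
eef_rot: [3.019, 0.864, 0.003]
force: [-0.0, 0.1, -0.2]
finger_gap: 0.0879
gripper_force: 0.0
```

send_rows:
  moves:
    - {"jaw": 0, "linear": [0, 0, 0], "rotation": [0, 0, 0]}
    - {"jaw": 0, "linear": [0, 0, 0], "rotation": [0, 0, 0]}
    - {"jaw": 0, "linear": [0, 0, 0], "rotation": [0, 0, 0]}
    - {"jaw": 0, "linear": [0, 0, 0], "rotation": [0, 0, 0]}
    - {"jaw": 0, "linear": [0, 0, 0], "rotation": [0, 0, 0]}
    - {"jaw": 0, "linear": [0, 0, 0], "rotation": [0, 0, 0]}
    - {"jaw": 0, "linear": [0, 0, 0], "rotation": [0, 0, 0]}
    - {"jaw": 0, "linear": [0, 0, 0], "rotation": [0, 0, 0]}
  grip_force: 25

```text
time_s: 18.35
tcp_pos: [0.5205, -0.2647, 0.0038]
eef_rot: [-3.02, -0.864, -0.001]
force: [-0.6, 0.2, 0.8]
finger_gap: 0.0388
gripper_force: 25.0
```

send_rows:
  moves:
    - {"jaw": 0, "linear": [0, 0, -0.005], "rotation": [0, 0, 0]}
    - {"jaw": 0, "linear": [0, 0, -0.01], "rotation": [0, 0, 0]}
    - {"jaw": 0, "linear": [0, 0, -0.015], "rotation": [0, 0, 0]}
    - {"jaw": 0, "linear": [0, 0, -0.02], "rotation": [0, 0, 0]}
    - {"jaw": 0, "linear": [0, 0, -0.025], "rotation": [0, 0, 0]}
    - {"jaw": 0, "linear": [0, 0, -0.028], "rotation": [0, 0, 0]}
    - {"jaw": 0, "linear": [0, 0, -0.028], "rotation": [0, 0, 0]}
    - {"jaw": 0, "linear": [0, 0, -0.028], "rotation": [0, 0, 0]}

```text
time_s: 19.15
tcp_pos: [0.5202, -0.2651, 0.0319]
eef_rot: [-3.02, -0.864, -0.0]
force: [-1.2, -0.8, -2.1]
finger_gap: 0.0388
gripper_force: 25.0
```

```bash
python3 - <<'E'
from h import *
s=status.get_state();print(s["tcp_pos"].round(4),s["force"].round(1),s["finger_gap"])
for n in("scene","wrist"):
    im=grab_frame(n);m=brass(im,(20,110,60))
    cv2.imwrite(f"pics/q_{n}.png",cv2.cvtColor(im,cv2.COLOR_RGB2BGR))
    for i,st,ce in blobs(m,100)[0]:
        if n=="wrist" and st[1]<300 or (n=="scene" and st[0]<290 and st[1]>260): print(n,st,ce)
c=np.array([.52,-.265,.048]);u=np.array([.848,.53,0])*.08
print("far ball high/low:",proj("scene",[c+u+[0,0,.028],c+u-[0,0,.028]]).round(1).tolist(),"near high/low",proj("scene",[c-u+[0,0,.028],c-u-[0,0,.028]]).round(1).tolist())
print("wrist far high/low",proj("wrist",[c+u+[0,0,.028],c+u-[0,0,.028]],s).round(0).tolist())
E
```

```text
[ 0.5202 -0.2651  0.0319] [-1.2 -0.8 -2.1] 0.038796368758956215
scene [175, 275, 25, 20, 339] [185.9, 284.6]
scene [232, 286, 39, 26, 549] [251.4, 298.1]
wrist [239, 49, 87, 273, 15217] [282.1, 184.1]
far ball high/low: [[260.1, 284.7], [260.6, 300.2]] near high/low [[183.0, 283.7], [187.1, 299.2]]
wrist far high/low [[280.0, 96.0], [281.0, 98.0]]
```

In the scene picture the near end rose (centroid y 284.6, which fits "high"), while the far blob's bottom edge is at 312, which fits "low". So this stem's far end is heavy too. I'll lower it and regrip at the near end ball.

send_rows:
  moves:
    - {"jaw": 0, "linear": [0, 0, 0.006], "rotation": [0, 0, 0]}
    - {"jaw": 0, "linear": [0, 0, 0.012], "rotation": [0, 0, 0]}
    - {"jaw": 0, "linear": [0, 0, 0.018], "rotation": [0, 0, 0]}
    - {"jaw": 0, "linear": [0, 0, 0.024], "rotation": [0, 0, 0]}
    - {"jaw": 0, "linear": [0, 0, 0.028], "rotation": [0, 0, 0]}
    - {"jaw": 0, "linear": [0, 0, 0.028], "rotation": [0, 0, 0]}
    - {"jaw": 0.3, "linear": [0, 0, 0.028], "rotation": [0, 0, 0]}
    - {"jaw": 1, "linear": [0, 0, 0.028], "rotation": [0, 0, 0]}

```text
time_s: 20.05
tcp_pos: [0.521, -0.2647, 0.0039]
eef_rot: [-3.02, -0.864, -0.003]
force: [-0.9, -0.0, -0.2]
finger_gap: 0.0438
gripper_force: 0.0
```

send_rows:
  moves:
    - {"jaw": 1, "linear": [0, 0, 0], "rotation": [0, 0, 0]}
    - {"jaw": 1, "linear": [0, 0, 0], "rotation": [0, 0, 0]}
    - {"jaw": 1, "linear": [-0.02, 0, 0], "rotation": [0, 0, 0]}
    - {"jaw": 1, "linear": [-0.04, 0, 0], "rotation": [0, 0, 0]}
    - {"jaw": 1, "linear": [-0.06, 0, 0], "rotation": [0, 0, 0]}
    - {"jaw": 1, "linear": [-0.08, 0, 0], "rotation": [0, 0, 0]}
    - {"jaw": 1, "linear": [-0.08, 0, 0], "rotation": [0, 0, 0]}
    - {"jaw": 1, "linear": [-0.08, 0, 0], "rotation": [0, 0, 0]}

```text
time_s: 20.85
tcp_pos: [0.4529, -0.3072, 0.0038]
eef_rot: [-3.02, -0.863, -0.002]
force: [-0.2, -0.4, -0.6]
finger_gap: 0.0878
gripper_force: 0.0
```

send_rows:
  moves:
    - {"jaw": 0, "linear": [0, 0, 0], "rotation": [0, 0, 0]}
    - {"jaw": 0, "linear": [0, 0, 0], "rotation": [0, 0, 0]}
    - {"jaw": 0, "linear": [0, 0, 0], "rotation": [0, 0, 0]}
    - {"jaw": 0, "linear": [0, 0, 0], "rotation": [0, 0, 0]}
    - {"jaw": 0, "linear": [0, 0, 0], "rotation": [0, 0, 0]}
    - {"jaw": 0, "linear": [0, 0, 0], "rotation": [0, 0, 0]}
    - {"jaw": 0, "linear": [0, 0, 0], "rotation": [0, 0, 0]}
    - {"jaw": 0, "linear": [0, 0, 0], "rotation": [0, 0, 0]}
  grip_force: 25

```text
time_s: 21.65
tcp_pos: [0.4526, -0.3071, 0.0038]
eef_rot: [-3.02, -0.864, -0.001]
force: [-0.1, 0.6, -0.1]
finger_gap: 0.0391
gripper_force: 25.0
```

```bash
python3 d.py 0.4525 -0.3077 0.004 32; python3 - <<'E'
from h import *
im=grab_frame("scene");m=brass(im)
for i,st,ce in blobs(m,100)[0]:
    if st[0]<290 and st[1]>260: print(st,ce)
E
```

```text
t 21.65 tcp [ 0.4526 -0.3071  0.0038] gap 0.03913266515882583 F [-0.1  0.6 -0.1] j [-0.66  0.02  1.7   0.    1.43  0.35]
0 lin [-0.0004  0.0005 -0.0002] rot [-0.0005 -0.0009 -0.0013]
180 lin [-0.0004  0.0005 -0.0002] rot [-1.4000e-03  7.0000e-04  3.1403e+00]
[191, 290, 80, 20, 976] [233.7, 299.8]
```

send_rows:
  moves:
    - {"jaw": 0, "linear": [0.001, 0, -0.018], "rotation": [0, 0, 0]}
    - {"jaw": 0, "linear": [0.003, 0, -0.035], "rotation": [0, 0, 0]}
    - {"jaw": 0, "linear": [0.006, 0, -0.053], "rotation": [0, 0, 0]}
    - {"jaw": 0, "linear": [0.011, 0, -0.069], "rotation": [0, 0, 0]}
    - {"jaw": 0, "linear": [0.017, 0, -0.085], "rotation": [0, 0, 0]}
    - {"jaw": 0, "linear": [0.024, 0, -0.1], "rotation": [0, 0, 0]}
    - {"jaw": 0, "linear": [0.034, 0, -0.114], "rotation": [0, 0, 0]}
    - {"jaw": 0, "linear": [0.044, 0, -0.126], "rotation": [0, 0, 0]}

```text
time_s: 22.5
tcp_pos: [0.4905, -0.2835, 0.1308]
eef_rot: [-3.02, -0.864, -0.001]
force: [0.9, -0.3, -3.8]
finger_gap: 0.039
gripper_force: 25.0
```

send_rows:
  moves:
    - {"jaw": 0, "linear": [0.015, 0, -0.015], "rotation": [0, 0, 0]}
    - {"jaw": 0, "linear": [0.03, 0, -0.03], "rotation": [0, 0, 0]}
    - {"jaw": 0, "linear": [0.046, 0, -0.043], "rotation": [0, 0, 0]}
    - {"jaw": 0, "linear": [0.06, 0, -0.055], "rotation": [0, 0, 0]}
    - {"jaw": 0, "linear": [0.072, 0, -0.068], "rotation": [0, 0, 0]}
    - {"jaw": 0, "linear": [0.08, 0, -0.083], "rotation": [0, 0, 0]}
    - {"jaw": 0, "linear": [0.084, 0, -0.1], "rotation": [0, 0, 0]}
    - {"jaw": 0, "linear": [0.084, 0, -0.115], "rotation": [0, 0, 0]}

```text
time_s: 23.3
tcp_pos: [0.5616, -0.2387, 0.2446]
eef_rot: [-3.018, -0.865, 0.001]
force: [0.4, 0.4, -5.8]
finger_gap: 0.0388
gripper_force: 25.0
```

```bash
python3 d.py 0.502 0.017 0.245 32
```

```text
t 23.3 tcp [ 0.5616 -0.2387  0.2446] gap 0.03876721350455039 F [ 0.4  0.4 -5.8] j [-0.46  0.13  1.15  0.    1.86  0.55]
0 lin [ 8.490e-02 -2.485e-01  1.000e-04] rot [-0.0023  0.0001 -0.0002]
180 lin [ 8.490e-02 -2.485e-01  1.000e-04] rot [2.0000e-04 3.7000e-03 3.1414e+00]
```

send_rows:
  moves:
    - {"jaw": 0, "linear": [0.002, -0.006, 0], "rotation": [0, 0, 0]}
    - {"jaw": 0, "linear": [0.005, -0.015, 0], "rotation": [0, 0, 0]}
    - {"jaw": 0, "linear": [0.01, -0.03, 0], "rotation": [0, 0, 0]}
    - {"jaw": 0, "linear": [0.017, -0.05, 0], "rotation": [0, 0, 0]}
    - {"jaw": 0, "linear": [0.025, -0.072, 0], "rotation": [0, 0, 0]}
    - {"jaw": 0, "linear": [0.033, -0.096, 0], "rotation": [0, 0, 0]}
    - {"jaw": 0, "linear": [0.041, -0.12, 0], "rotation": [0, 0, 0]}
    - {"jaw": 0, "linear": [0.049, -0.144, 0], "rotation": [0, 0, 0]}

```text
time_s: 24.1
tcp_pos: [0.5251, -0.0894, 0.2437]
eef_rot: [-3.018, -0.864, 0.002]
force: [-0.3, 0.2, -5.5]
finger_gap: 0.039
gripper_force: 25.0
```

send_rows:
  moves:
    - {"jaw": 0, "linear": [0.008, -0.023, 0], "rotation": [0, 0, 0]}
    - {"jaw": 0, "linear": [0.015, -0.044, 0], "rotation": [0, 0, 0]}
    - {"jaw": 0, "linear": [0.021, -0.062, 0], "rotation": [0, 0, 0]}
    - {"jaw": 0, "linear": [0.027, -0.078, 0], "rotation": [0, 0, 0]}
    - {"jaw": 0, "linear": [0.031, -0.09, 0], "rotation": [0, 0, 0]}
    - {"jaw": 0, "linear": [0.034, -0.099, 0], "rotation": [0, 0, 0]}
    - {"jaw": 0, "linear": [0.036, -0.104, 0], "rotation": [0, 0, 0]}
    - {"jaw": 0, "linear": [0.036, -0.1045, 0], "rotation": [0, 0, 0]}

```text
time_s: 24.9
tcp_pos: [0.5016, 0.0167, 0.2449]
eef_rot: [-3.02, -0.865, -0.001]
force: [1.1, -0.2, -5.1]
finger_gap: 0.039
gripper_force: 25.0
```

```bash
python3 d.py 0.502 0.017 0.195 32; python3 - <<'E'
from h import *
s=status.get_state();x,y,z=s["tcp_pos"]
for n in("scene","top"):
    m=brass(grab_frame(n));print(n,[(st,ce) for i,st,ce in blobs(m,80)[0] if (n=="scene" and 230<st[0]<365 and st[1]>90) or (n=="top" and 230<st[0]<300)])
    print(proj(n,[[x,y,z+.016-k] for k in(0,.08,.16,.181)]).round(1).tolist())
    if n=="scene":
        # row-wise centre of the hanging stem between mid ball and foot
        for r in range(195,232,4):
            xs=np.nonzero(m[r,265:312])[0]+265
            if len(xs): print(r,xs.min(),xs.max())
E
```

```text
t 24.9 tcp [0.5016 0.0167 0.2449] gap 0.03897395482274821 F [ 1.1 -0.2 -5.1] j [-0.04 -0.17  1.44  0.    1.87  0.98]
0 lin [ 0.0004 -0.      0.0499] rot [-0.0005 -0.0006 -0.0006]
180 lin [ 0.0004 -0.      0.0499] rot [-9.000e-04  8.000e-04  3.141e+00]
scene [([265, 155, 41, 86, 1718], [285.7, 204.9]), ([322, 170, 41, 91, 1964], [345.6, 223.4])]
[[286.9, 142.1], [286.0, 171.0], [285.2, 196.7], [285.0, 203.0]]
195 280 293
199 280 294
203 281 292
207 282 292
211 276 294
215 269 300
219 267 303
223 265 305
227 266 303
231 268 301
top [([250, 101, 35, 30, 783], [265.8, 116.9]), ([251, 204, 36, 33, 680], [270.9, 221.6])]
[[265.0, 202.9], [266.1, 208.3], [267.1, 212.8], [267.3, 213.9]]
```

The stem hangs plumb over base_1: the lower ball column is 286.8 against a predicted 285.2. I'll lower it.

send_rows:
  moves:
    - {"jaw": 0, "linear": [0, 0, 0.006], "rotation": [0, 0, 0]}
    - {"jaw": 0, "linear": [0, 0, 0.014], "rotation": [0, 0, 0]}
    - {"jaw": 0, "linear": [0, 0, 0.022], "rotation": [0, 0, 0]}
    - {"jaw": 0, "linear": [0, 0, 0.03], "rotation": [0, 0, 0]}
    - {"jaw": 0, "linear": [0, 0, 0.037], "rotation": [0, 0, 0]}
    - {"jaw": 0, "linear": [0, 0, 0.043], "rotation": [0, 0, 0]}
    - {"jaw": 0, "linear": [0, 0, 0.047], "rotation": [0, 0, 0]}
    - {"jaw": 0, "linear": [0, 0, 0.05], "rotation": [0, 0, 0]}

```text
time_s: 25.8
tcp_pos: [0.5018, 0.0163, 0.1946]
eef_rot: [-3.02, -0.864, -0.001]
force: [-0.5, 0.2, -5.4]
finger_gap: 0.0391
gripper_force: 25.0
```

send_rows:
  moves:
    - {"jaw": 0, "linear": [0, 0, 0], "rotation": [0, 0, 0]}
    - {"jaw": 0, "linear": [0, 0, 0.001], "rotation": [0, 0, 0]}
    - {"jaw": 0, "linear": [0, 0, 0.001], "rotation": [0, 0, 0]}
    - {"jaw": 0, "linear": [0, 0, 0.002], "rotation": [0, 0, 0]}
    - {"jaw": 0, "linear": [0, 0, 0.002], "rotation": [0, 0, 0]}
    - {"jaw": 0, "linear": [0, 0, 0.003], "rotation": [0, 0, 0]}
    - {"jaw": 0, "linear": [0, 0, 0.003], "rotation": [0, 0, 0]}
    - {"jaw": 0, "linear": [0, 0, 0.003], "rotation": [0, 0, 0]}

```text
time_s: 26.6
tcp_pos: [0.5024, 0.0163, 0.1935]
eef_rot: [3.02, 0.864, 0.005]
force: [-0.6, 1.0, 5.0]
finger_gap: 0.0391
gripper_force: 25.0
```

send_rows:
  moves:
    - {"jaw": 0, "linear": [0, 0, 0.0005], "rotation": [0, 0, 0]}
    - {"jaw": 0, "linear": [0, 0, 0.001], "rotation": [0, 0, 0]}
    - {"jaw": 0, "linear": [0, 0, 0.001], "rotation": [0, 0, 0]}
    - {"jaw": 0, "linear": [0, 0, 0.0015], "rotation": [0, 0, 0]}
    - {"jaw": 0, "linear": [0, 0, 0.0015], "rotation": [0, 0, 0]}
    - {"jaw": 0, "linear": [0, 0, 0.002], "rotation": [0, 0, 0]}
    - {"jaw": 0, "linear": [0, 0, 0.002], "rotation": [0, 0, 0]}
    - {"jaw": 0, "linear": [0, 0, 0.002], "rotation": [0, 0, 0]}

```text
time_s: 27.4
tcp_pos: [0.5029, 0.0165, 0.1933]
eef_rot: [3.02, 0.864, 0.01]
force: [-0.5, -0.1, 11.9]
finger_gap: 0.039
gripper_force: 25.0
```

send_rows:
  moves:
    - {"jaw": 0, "linear": [0, 0, -0.001], "rotation": [0, 0, 0]}
    - {"jaw": 0, "linear": [0, 0, -0.002], "rotation": [0, 0, 0]}
    - {"jaw": 0, "linear": [0, 0, -0.003], "rotation": [0, 0, 0]}
    - {"jaw": 0, "linear": [0, 0, -0.0035], "rotation": [0, 0, 0]}
    - {"jaw": 0, "linear": [0, 0, -0.0035], "rotation": [0, 0, 0]}
    - {"jaw": 0, "linear": [0, 0, -0.0035], "rotation": [0, 0, 0]}
    - {"jaw": 0, "linear": [0, 0, -0.0035], "rotation": [0, 0, 0]}
    - {"jaw": 0, "linear": [0, 0, -0.0035], "rotation": [0, 0, 0]}

```text
time_s: 28.2
tcp_pos: [0.5019, 0.0162, 0.1935]
eef_rot: [-3.02, -0.864, -0.001]
force: [0.3, -1.1, 3.4]
finger_gap: 0.0391
gripper_force: 25.0
```

```bash
python3 - <<'E'
from h import *
s=status.get_state();x,y,z=s["tcp_pos"];print(s["force"].round(1))
m=brass(grab_frame("scene"))
print(proj("scene",[[x,y,k] for k in(.205,.125,.045)]).round(1).tolist())
for r in range(184,216,3):
    xs=np.nonzero(m[r,262:312])[0]+262
    if len(xs): print(r,xs.min(),xs.max(),(xs.min()+xs.max())/2)
E
```

```text
[ 0.3 -1.1  3.4]
[[286.2, 162.7], [285.4, 189.4], [284.6, 213.2]]
184 279 293 286.0
187 279 293 286.0
190 279 293 286.0
193 279 293 286.0
196 279 293 286.0
199 278 294 286.0
202 279 293 286.0
205 281 291 286.0
208 281 291 286.0
211 277 294 285.5
214 270 299 284.5
```

Both balls sit at column 286, so the stem is upright on the seat. I'll release and rise.

send_rows:
  moves:
    - {"jaw": 0, "linear": [0, 0, -0.0007], "rotation": [0, 0, 0]}
    - {"jaw": 0, "linear": [0, 0, -0.0007], "rotation": [0, 0, 0]}
    - {"jaw": 0, "linear": [0, 0, -0.0007], "rotation": [0, 0, 0]}
    - {"jaw": 0.46, "linear": [0, 0, -0.0007], "rotation": [0, 0, 0]}
    - {"jaw": 0.5, "linear": [0, 0, -0.0007], "rotation": [0, 0, 0]}
    - {"jaw": 0.6, "linear": [0, 0, -0.0007], "rotation": [0, 0, 0]}
    - {"jaw": 0.8, "linear": [0, 0, -0.0007], "rotation": [0, 0, 0]}
    - {"jaw": 1, "linear": [0, 0, -0.0007], "rotation": [0, 0, 0]}

```text
time_s: 29.05
tcp_pos: [0.5018, 0.0163, 0.1942]
eef_rot: [-3.02, -0.864, -0.001]
force: [-0.1, 1.0, 0.7]
finger_gap: 0.0647
gripper_force: 0.0
```

send_rows:
  moves:
    - {"jaw": 1, "linear": [0, 0, 0], "rotation": [0, 0, 0]}
    - {"jaw": 1, "linear": [0, 0, 0], "rotation": [0, 0, 0]}
    - {"jaw": 1, "linear": [0, 0, -0.01], "rotation": [0, 0, 0]}
    - {"jaw": 1, "linear": [0, 0, -0.025], "rotation": [0, 0, 0]}
    - {"jaw": 1, "linear": [0, 0, -0.045], "rotation": [0, 0, 0]}
    - {"jaw": 1, "linear": [0, 0, -0.065], "rotation": [0, 0, 0]}
    - {"jaw": 1, "linear": [0, 0, -0.085], "rotation": [0, 0, 0]}
    - {"jaw": 1, "linear": [0, 0, -0.095], "rotation": [0, 0, 0]}

```text
time_s: 29.85
tcp_pos: [0.5023, 0.0162, 0.2929]
eef_rot: [3.02, 0.864, 0.008]
force: [-0.7, 0.2, -0.2]
finger_gap: 0.0875
gripper_force: 0.0
```

send_rows:
  moves:
    - {"jaw": 1, "linear": [0, 0.03, 0], "rotation": [0, 0, 0]}
    - {"jaw": 1, "linear": [0, 0.06, 0], "rotation": [0, 0, 0]}
    - {"jaw": 1, "linear": [0, 0.1, 0], "rotation": [0, 0, 0]}
    - {"jaw": 1, "linear": [0, 0.14, 0], "rotation": [0, 0, 0]}
    - {"jaw": 1, "linear": [0, 0.18, 0], "rotation": [0, 0, 0]}
    - {"jaw": 1, "linear": [0, 0.2, 0], "rotation": [0, 0, 0]}
    - {"jaw": 1, "linear": [0, 0.2, 0], "rotation": [0, 0, 0]}
    - {"jaw": 1, "linear": [0, 0.2, 0], "rotation": [0, 0, 0]}

```text
time_s: 30.65
tcp_pos: [0.6075, -0.1533, 0.2891]
eef_rot: [-3.019, -0.863, -0.0]
force: [0.1, -0.3, 0.0]
finger_gap: 0.0877
gripper_force: 0.0
```

```bash
python3 - <<'E'
from h import *
im=cv2.cvtColor(grab_frame("scene"),cv2.COLOR_RGB2BGR);t=cv2.cvtColor(grab_frame("top"),cv2.COLOR_RGB2BGR)
cv2.imwrite("pics/f.png",np.hstack([cv2.resize(im[120:270,240:380],(420,450),interpolation=cv2.INTER_CUBIC),cv2.resize(t[110:260,210:330],(360,450),interpolation=cv2.INTER_CUBIC)]))
E
```

```text
(no output)
```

View pics/f.png

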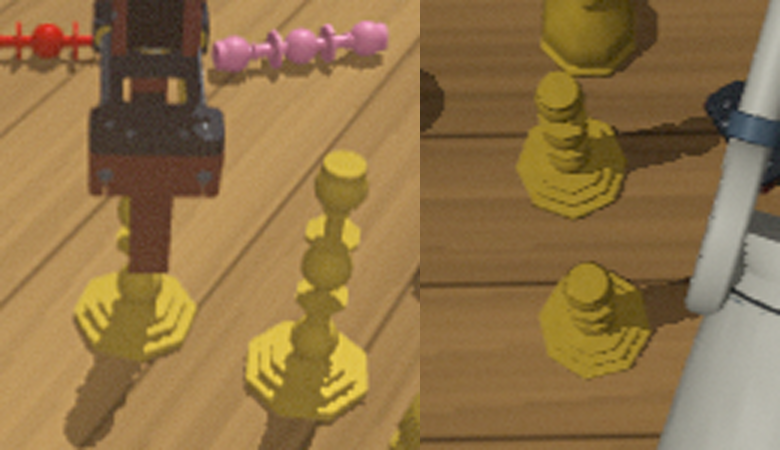

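Both stems stand upright on the bases. In the top crop their upper faces at (558,92) and (587,280) lie within about 3 mm of the expected plumb positions, and nothing is touching them. Handing in.

```bash
python3 -c "
from bench import ctrl
print(ctrl.job_done())"
```

```text
the job is handed in; nothing more can be done
None
```

Both brass stems now stand upright, heavy end down and within about 3 mm of centre on the two bases, and the job was handed in at about 31 s on the robot's clock (limit 72 s); no verdict was returned.

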